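# Hang a second slide carrier behind the lip of a drying hook and snug it up

### The job

Hang the standing slide carrier with the tall grip tab on the drying hook, over the upturned tip and in front of the short carrier that already hangs there. Then slide it back along the bar so that it pushes the short carrier back until both are pressed snug against the rubber end stop: a steady, gentle push of about 5 N held for half a second, never hard (15 N is too much). Let go, with both carriers hanging freely close together and the things round about left alone; push only with the carrier, not with the fingers.

Things in the scene. Friction and masses are not known exactly. Their poses are not given: they have to be found in the camera images.
- tab_carrier: Carrier to hang, 0.15 kg, standing on the bench: bare steel slotted box 28 (x) x 72 (y) x 36 mm high, a stem, an eye above (see tab_eye), and on top a grip tab 8 mm thick in x, 22 mm wide in y, 102 to 146 mm above the underside; grip it across the 8 mm at 128 mm. Origin: centre of the underside; x along the eye's opening, z up. Both ends (+x, -x) are alike.
- short_carrier: Carrier that already hangs loose on the bar, 0.13 kg: the same box, stem and eye but no tab (top of the eye 104.5 mm above its underside). Origin: centre of the underside; x along the eye's opening, z up.
- tab_eye (a point): Inner apex of the eye's gabled roof, midway along the eye: (0, 0, 100 mm) in the carrier's frame. The eye is a sleeve open at both x ends, 30 mm long in x, 34 mm wide outside; opening 26 mm wide, from its floor 64 mm above the underside to the roof (100 mm at the apex, 94 mm at the sides). When hung the apex is 5.5 mm above the bar's axis.
- short_eye (a point): The same point of the short carrier's eye, which has the same sizes; it lies over the bar.
- hook_stand: Fixed drying hook. Origin: centre of the underside of its grey base plate (170 x 110 x 10 mm), z up. A post at x = +50 to +70 mm, 183 mm high, carries a level round bar, 10 mm diameter, axis 170 mm above the bench, running along -x to the upturned tip. A hung carrier's underside is 75.5 mm above the bench. Sliding a freely hanging carrier along the bar takes under 2 N.
- hook_tip (a point): Upturned tip of the bar, at the bar's axis height: (-80, 0, 170 mm) in the stand's frame. The tip's faces are at x = -85 and -75 mm, its top 186 mm above the bench (11 mm over the bar's top).
- bar_root (a point): Where the bar meets the post: (50, 0, 170 mm) in the stand's frame. Before it the end stop is clamped: collar and rubber disc, 40 mm diameter, that gives 0.2 mm per N. Its place varies and is not measured: the disc's front face is at x = +15 to +35 mm of the stand, with 3 to 14 mm of play between it and the short carrier's eye, so the end of the push must be felt.
- tube_block: Bystander: violet moulded tube block 62 x 62 x 48 mm, origin at the centre of its underside.
- small_bottle: Bystander: clear bottle with a blue cap, 56 mm diameter, 105 mm high, origin at the centre of its underside.
- tape: Bystander: roll of label tape, 65 mm diameter, 19 mm high, lying flat, origin at the centre of its underside.
- marker: Bystander: marker pen, 136 mm long, 10 mm thick, lying, origin under its middle.
There are look-alikes about, which are no part of the job. Leave any pink look-alike of the tab_carrier alone.

How it is judged:
On the way, in this order (a step that is already met when the one before it is completed fails the run):
1. the tab carrier hangs on the bar behind the upturned tip, its eye roof down on the bar (z of tab_eye in the frame of hook_stand between 0.17 and 0.1815 m and y of tab_eye in the frame of hook_stand between -0.008 and 0.008 m and x of tab_eye in the frame of hook_stand between -0.064 and 0.03 m and angle between tab_carrier's own z axis and vertical below 0.2 rad), for 0.1 s.
2. hanging so, the tab carrier presses the short carrier against the end stop with 2.5 N or more (all of step 1 and z of short_eye in the frame of hook_stand between 0.17 and 0.1815 m and y of short_eye in the frame of hook_stand between -0.008 and 0.008 m and x of short_eye in the frame of hook_stand between -0.064 and 0.03 m and angle between short_carrier's own z axis and vertical below 0.2 rad and contact force between tab_carrier and short_carrier above 2.5 N), for 0.3 s.
At the end, for the whole second after the job is handed in: Both carriers hang at rest (under 30 mm/s) on the bar behind the tip: eye apex 170 to 181.5 mm high, within 8 mm of the bar sideways, x -64 to +30 mm in the stand's frame, upright within 0.2 rad; eye midpoints under 37 mm apart (all of step 1 and z of short_eye in the frame of hook_stand between 0.17 and 0.1815 m and y of short_eye in the frame of hook_stand between -0.008 and 0.008 m and x of short_eye in the frame of hook_stand between -0.064 and 0.03 m and angle between short_carrier's own z axis and vertical below 0.2 rad and distance between tab_eye and short_eye below 0.037 m and linear speed of each of tab_carrier, short_carrier below 0.03 m/s); the robot touches nothing.
It fails at once if the tab carrier is pushed against the short carrier with more than 15 N (contact force between tab_carrier and short_carrier above 15 N).
It fails at once if the tab carrier is forced against the hook stand with more than 25 N (contact force between tab_carrier and hook_stand above 25 N).
It fails at once if the robot itself pushes the short carrier (more than 2 N) (contact force between any of the fingers, the arm and short_carrier above 2 N).
It fails at once if the short carrier is dislodged: lifted off or fallen from the bar, or tilted over 0.5 rad (z of short_eye in the frame of hook_stand below 0.16 m or z of short_eye in the frame of hook_stand above 0.19 m or angle between short_carrier's own z axis and vertical above 0.5 rad).
It fails at once if a bystander is moved by more than 20 mm (distance of any of tube_block, small_bottle, tape, marker from where it was at the start of the episode above 0.02 m).
It also fails if it takes over 56 s, if anything falls off the work surface, if the arm or the gripper's body presses on something with over 40 N, if the wrist force passes 120 N, or if a joint passes its speed limit or range.

### The arm

A 6-joint arm with a two-finger parallel gripper is mounted at the origin on a cart in front of the work surface, level with it; the furniture and walls round the work are solid. World frame = base frame: x ahead of the robot, y to its left, z up, the work surface at z = 0. Lengths are in m, angles in rad, forces in N, time in s.
With the tool pointing down it reaches from about 0.3 to 0.875 m from the base axis. Payload 6.4 kg.
Tool frame: the origin (TCP) lies midway between the tips of the shut fingers; the grasp point (between the pads) lies 19 mm behind it; z points along the fingers, y is the line along which they close (so a half turn about z gives the same grasp; the last joint's range is limited). The gripper opens to 85 mm and grips with 20 to 120 N. Pads are 22 mm wide; open, the fingers measure 114 mm over their backs; the gripper's body (76 mm by 85 mm) begins 54 mm behind the grasp point. The pads swing forward as they close: fully open they stand 13 mm farther back than shut.
Start: joints at [1.08, 0.181, 1.607, -0, 1.354, -0.206], TCP at [0.162, 0.552, 0.207] pointing down, gripper open.
Joint ranges: [-2.99, 2.99], [-0.89, 2.07], [0.3, 2.58], [-1.14, 4.28], [0, 2.63], [-3.12, 3.12]. Speed limits (rad/s): [2.57, 2.57, 3.01, 3.14, 3.14, 3.14].

### API

Orientations are given as a unit quaternion [w, x, y, z].
In Python, from bench import sensors, vision, ctrl gives the robot as it stands.
- The arm moves only by the tool carry_out, never from a script. Its argument "deltas" is text: rows parted by semicolons, each of 7 numbers parted by spaces: the shift along the tool's x, y, z in mm, then the turn, a rotation vector about the tool's x, y, z in rad, then the closure, from 0 (fully open) to 1 (shut). In form: tx ty tz ax ay az claw; .... A call has 1 to 12 rows; each row is the pose to reach, as a shift and turn from the pose commanded when the call began, along the tool's axes at that moment; what a row does not reach only later rows make up. A row lasts 1/8 s, in which the tool goes at most 62.5 mm and 10.7 degrees, less where a joint would pass 70% of its speed; a pose out of reach is approached as far as the arm can. A call with a gripper value outside its range is refused whole. The fingers move at their own pace and stop on an object; the grip force is fixed at half the most. Time passes only in rows, so rows that repeat a pose let the fingers close. It gives the time, the measured TCP pose, the force, the opening and the grip force at its end, in the units of the state.
- sensors.get_obs(): the state, without advancing time (a new reading comes with each control period).
- vision.camera(name): name is "scene" or "side" or "wrist"; returns the picture (480x640x3 uint8, blue, green, red); there is no depth.
- vision.camera_model(name): a dict with "K" (3x3 intrinsics, pixels), "extrinsics" (4x4, takes a point from world to camera coordinates); the wrist camera has in their place "hand_eye" (4x4, takes a point from camera to tool coordinates, whose origin is the TCP and whose axes are the flange's). Camera axes: x right, y down, z forward; pixel columns grow to the right and rows downward; lengths in m; the calibration is good to about 2 mm. A picture is of the moment at which its call begins: read the wrist's pose just before it. camera_model takes no time and is no camera call.
- ctrl.hand_in(): hands the job in; it is judged then, once.
The state is a dict: "time_s": time; "q": joint angles; "dq": joint speeds; "joint_efforts": joint torques, N m; "eef_pos": TCP position; "eef_rot": TCP orientation; "wrist_force": force on the tool from outside, world axes, zero at the start; "torque": the same for the moment, N m; "opening": opening from 0.0 (shut) to 1.0 (fully open); "grasp_force": force on a finger pad.
Only numpy, scipy, OpenCV 4.12 (cv2) and the standard library are available. Lean on these libraries where they do the work, as an engineer would, in place of code of your own. Each camera call takes 0.05 s, during which the arm holds its last target. There are 200 camera calls.

## Working session

There is one attempt and no reset: what is moved stays moved. The work goes in short steps, Python scripts to look and compute and a tool call to move; the robot and the scene stay as the last step left them, time stands still between calls to the robot, and variables do not carry over. Pictures are saved under pics/ and viewed, at most 10 in all, crops included, and the job is handed in when it is done.

Besides the shell and the picture viewer there is one more tool, called after ">>>" as a command line: name --argument value ..., lists and objects as JSON in quotes. carry_out: Moves the arm, as the interface text tells. Its arguments: {"type":"object","properties":{"deltas":{"type":"string"}},"required":["deltas"]}

```bash
mkdir -p pics; ls; python3 - <<'E'
from bench import sensors, vision
import cv2, numpy as np
np.set_printoptions(precision=4,suppress=True)
o=sensors.get_obs(); print(o)
for n in("scene","side"):
    cv2.imwrite(f"pics/{n}0.png",vision.camera(n)); m=vision.camera_model(n); print(n,m)
print(vision.camera_model("wrist"))
E
```

```text
pics
{'time_s': 0.0, 'q': array([ 1.0797,  0.1816,  1.608 , -0.    ,  1.3538, -0.2063]), 'dq': array([-0.0015,  0.0003,  0.0012,  0.0002,  0.0008,  0.0006]), 'joint_efforts': array([ -0.0003, -44.4882, -35.1329,  -0.0004,   0.0092,  -0.    ]), 'eef_pos': array([0.1613, 0.5513, 0.2061]), 'eef_rot': array([-0.0003,  0.1419,  0.9899, -0.0009]), 'wrist_force': array([ 0.6301, -0.034 , -0.1422]), 'torque': array([-0.0093, -0.0069, -0.0402]), 'grasp_force': 0.0, 'opening': 0.9994862366697659}
scene {'K': array([[499.969 ,   0.    , 324.3636],
       [  0.    , 499.969 , 244.8264],
       [  0.    ,   0.    ,   1.    ]]), 'extrinsics': array([[ 0.7266, -0.687 ,  0.0105, -0.2492],
       [-0.3279, -0.3602, -0.8734,  0.4221],
       [ 0.6038,  0.6311, -0.487 ,  0.7202],
       [ 0.    ,  0.    ,  0.    ,  1.    ]])}
side {'K': array([[526.7436,   0.    , 310.8113],
       [  0.    , 526.7436, 237.7454],
       [  0.    ,   0.    ,   1.    ]]), 'extrinsics': array([[ 0.9997,  0.0154,  0.0172, -0.5884],
       [ 0.023 , -0.5966, -0.8022,  0.2691],
       [-0.0021,  0.8024, -0.5968,  1.4417],
       [ 0.    ,  0.    ,  0.    ,  1.    ]])}
{'K': array([[372.6102,   0.    , 320.8448],
       [  0.    , 372.6102, 249.3919],
       [  0.    ,   0.    ,   1.    ]]), 'hand_eye': array([[-0.0009, -0.966 , -0.2585,  0.0649],
       [ 1.    , -0.0011,  0.0008, -0.0001],
       [-0.001 , -0.2585,  0.966 , -0.1675],
       [ 0.    ,  0.    ,  0.    ,  1.    ]])}
```

View pics/scene0.png

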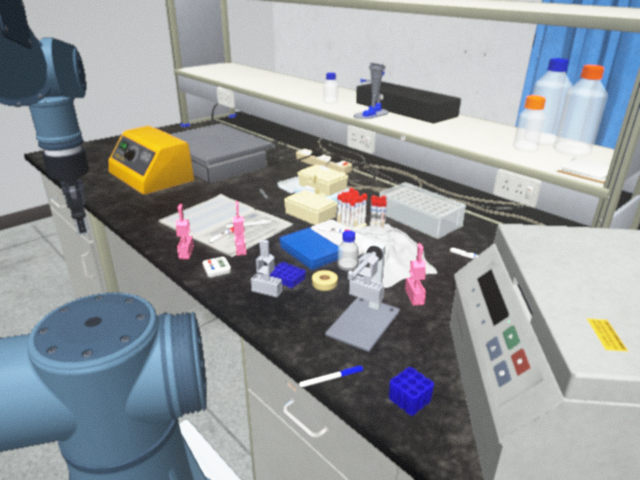

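View pics/side0.png

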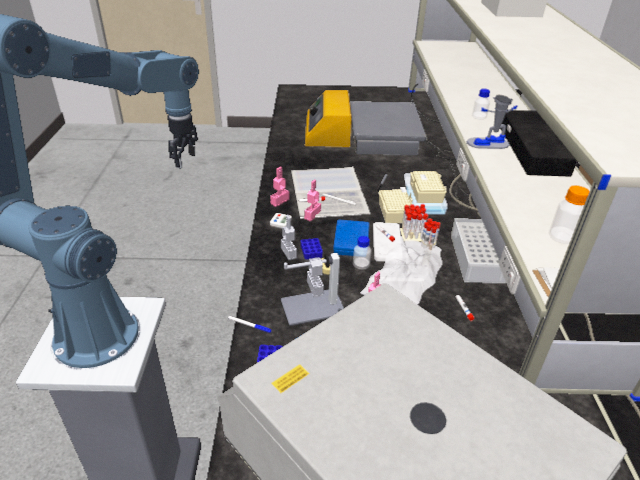

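The only bare-steel carrier with a tab stands at scene (267,270), side (289,240). Its pink look-alikes are at scene (184,235), (239,230) and (417,275), so the steel one is the carrier to hang. The stand is at scene (366,300), side (315,290). I'll confirm this with enlarged crops.

```bash
python3 - <<'E'
import cv2
a=cv2.imread("pics/scene0.png");b=cv2.imread("pics/side0.png")
cv2.imwrite("pics/c1.png",cv2.resize(a[230:355,240:407],(802-2,600),interpolation=cv2.INTER_CUBIC))
cv2.imwrite("pics/c2.png",cv2.resize(b[210:330,230:390],(800,600),interpolation=cv2.INTER_CUBIC))
E
```

```text
(no output)
```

View pics/c1.png

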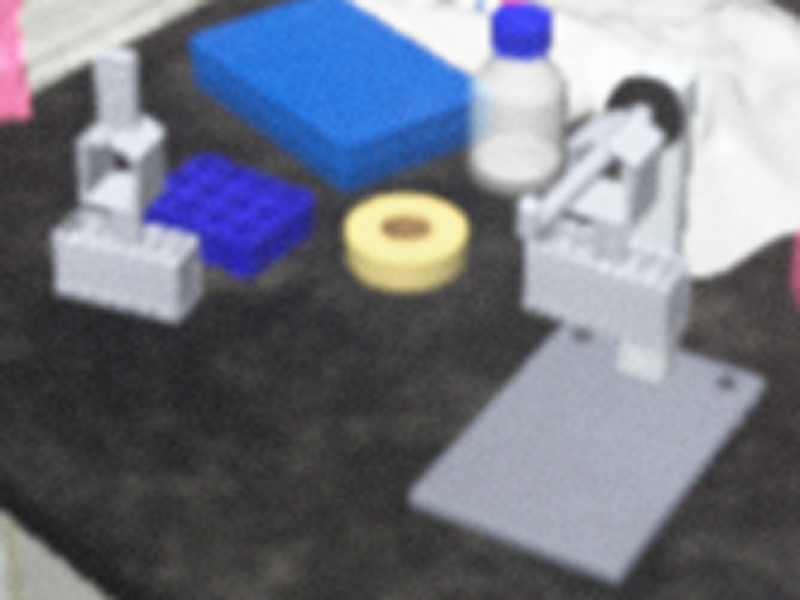

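View pics/c2.png

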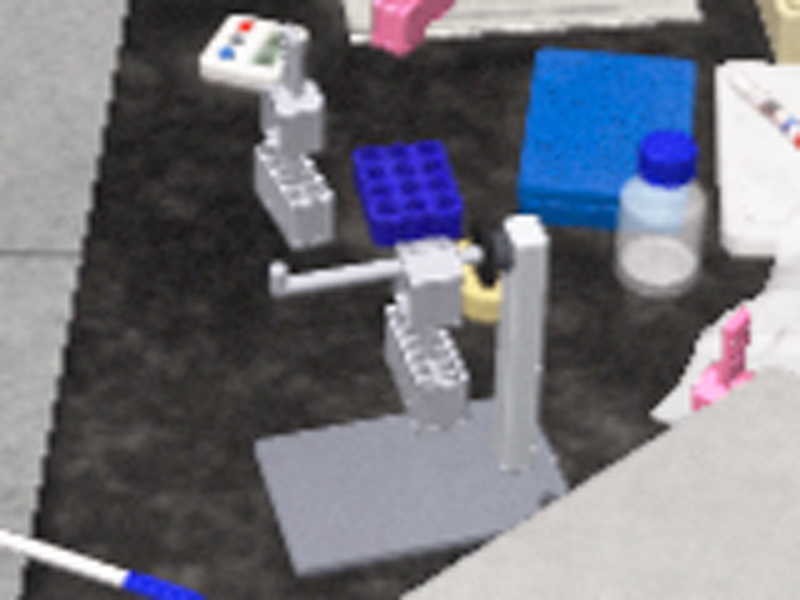

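The crops show one steel carrier with a tab: tab top at scene (264,241), side (288.6,216). The stand's bar tip is at scene (351,273), with the short carrier hanging behind it. Next I fit both poses (x, y, yaw) from their known corners in both views.

```bash
cat > h.py <<'E'
import numpy as np
from scipy.optimize import least_squares
from scipy.spatial.transform import Rotation as R
from bench import vision, sensors
np.set_printoptions(precision=4,suppress=True)
def proj(n,P):
    m=vision.camera_model(n);E=np.array(m["extrinsics"]);q=(np.array(P)@E[:3,:3].T+E[:3,3])@np.array(m["K"]).T
    return q[:,:2]/q[:,2:]
def place(p,P):
    P=np.array(P,float);c,s=np.cos(p[2]),np.sin(p[2])
    return np.c_[c*P[:,0]-s*P[:,1]+p[0],s*P[:,0]+c*P[:,1]+p[1],P[:,2]]
def fit(obs,p0):  # obs: cam -> (model points mm, pixels)
    f=lambda p:np.concatenate([(proj(n,place(p,np.array(a)/1e3))-b).ravel() for n,(a,b) in obs.items()])
    r=least_squares(f,p0,loss="soft_l1");return r.x,r.fun.reshape(-1,2)
E
cat > fit0.py <<'E'
from h import *
sc=lambda c:np.array(c)/[800/167,4.8]+[240,230]
sd=lambda c:np.array(c)/5+[230,210]
st=fit({"scene":([(-85,55,10),(-85,-55,10),(85,-55,10),(-80,0,186)],sc([(412,495),(620,580),(765,378),(527,198)])),
 "side":([(-85,55,10),(-85,-55,10),(-80,0,186)],sd([(258,440),(298,570),(277,263)]))},[.5,.2,0])
ca=fit({"scene":([(-14,36,36),(-14,-36,36),(14,-36,36),(-14,36,0),(-14,-36,0),(14,-36,0),(0,0,146)],sc([(56,228),(182,263),(201,238),(56,293),(180,322),(203,295),(116,51)])),
 "side":([(-14,36,36),(-14,-36,36),(14,-36,36),(-14,-36,0),(14,-36,0),(0,0,146)],sd([(257,150),(290,212),(331,200),(302,248),(333,238),(293,30)]))},[.5,.4,0])
if __name__=="__main__":
    for p,r in(st,ca):print(p);print(r.round(1).tolist())
E
python3 fit0.py
```

```text
[0.591  0.1292 0.2902]
[[-1.0, -0.9], [0.3, -1.7], [0.7, -0.6], [0.9, -0.3], [-1.9, -0.0], [-1.0, 0.1], [-0.4, 0.6]]
[0.5085 0.3855 0.4214]
[[-0.2, 0.9], [-0.9, -0.0], [0.3, -0.5], [0.6, -0.7], [0.0, -0.3], [0.3, -0.5], [0.5, -0.4], [-0.8, -0.7], [0.4, -0.7], [0.3, -0.3], [-1.9, 0.8], [-0.1, 0.8], [-0.4, 0.7]]
```

```bash
cat >> h.py <<'E'
def goto(pos,yaw,o=None):
    """tool-frame delta (mm, rotvec) from measured pose to TCP pos, pointing down, tool y at yaw"""
    o=o or sensors.get_obs();w,x,y,z=o["eef_rot"];C=R.from_quat([x,y,z,w])
    ty=np.array([np.cos(yaw),np.sin(yaw),0]);tz=np.array([0,0,-1.]);T=R.from_matrix(np.c_[np.cross(ty,tz),ty,tz])
    return np.r_[C.inv().apply(np.array(pos)-o["eef_pos"])*1e3,(C.inv()*T).as_rotvec()].round(3)
def stand(p,s): return place(s,[p])[0]
E
python3 - <<'E'
from fit0 import *
print(goto([*ca[0][:2],.24],ca[0][2]))
print(place(ca[0],[(0,0,.1)]),stand((-.11,0,.2),st[0]))
E
```

```text
[-379.812  -61.641  -33.827   -0.002    0.       0.865]
[[0.5085 0.3855 0.1   ]] [0.4856 0.0977 0.2   ]
```

>>> carry_out --deltas "-40 -6 -34 0 0 0.1 0; -85 -14 -34 0 0 0.2 0; -130 -21 -34 0 0 0.3 0; -175 -28 -34 0 0 0.4 0; -220 -36 -34 0 0 0.5 0; -265 -43 -34 0 0 0.6 0; -310 -50 -34 0 0 0.7 0; -350 -57 -34 0 0 0.8 0; -380 -62 -34 0 0 0.865 0; -380 -62 -34 0 0 0.865 0; -380 -62 -34 0 0 0.865 0; -380 -62 -34 0 0 0.865 0"

```text
time_s: 1.6
eef_pos: [0.5077, 0.3863, 0.2409]
eef_rot: [-0.0, 0.543, 0.84, -0.0]
wrist_force: [-0.5, 0.5, 0.9]
opening: 1.003
grasp_force: 0.0
```

```bash
python3 - <<'E'
from h import *
import cv2
o=sensors.get_obs();print(o["time_s"],o["eef_pos"],o["eef_rot"],o["wrist_force"])
im=vision.camera("wrist");cv2.imwrite("pics/w1.png",im)
np.savez("w1.npz",p=o["eef_pos"],q=o["eef_rot"])
E
```

```text
1.6 [0.5077 0.3863 0.2409] [-0.0002  0.543   0.8397 -0.0001] [-0.5356  0.5481  0.8638]
```

View pics/w1.png

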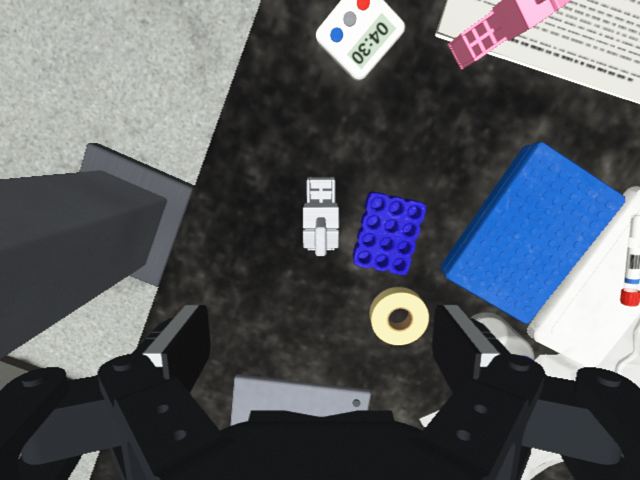

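The wrist view shows the carrier almost square to the tool: box far edge at rows ~178, columns 306–335, and the tab at columns 316–326, rows 218–255. I'll compare this with the model's projection and look at the stand's projection too.

```bash
cat >> h.py <<'E'
def wproj(P,p,q):
    m=vision.camera_model("wrist");H=np.array(m["hand_eye"]);w,x,y,z=q
    t=R.from_quat([x,y,z,w]).inv().apply(np.array(P)-p)
    c=(t-H[:3,3])@H[:3,:3];u=c@np.array(m["K"]).T;return u[:,:2]/u[:,2:]
E
python3 - <<'E'
from fit0 import *
import cv2
d=np.load("w1.npz");im=cv2.imread("pics/w1.png")
P=[(x,y,36) for x in(-14,14) for y in(-36,36)]+[(x,y,146) for x in(-4,4) for y in(-11,11)]+[(x,y,104.5)for x in(-15,15)for y in(0,)]
u=wproj(place(ca[0],np.array(P)/1e3),d["p"],d["q"]);print(u.round(1).tolist())
c=cv2.resize(im[165:275,250:400],(600,440),interpolation=cv2.INTER_CUBIC)
for a in u:cv2.circle(c,tuple(((a-[250,165]+.5)*4).astype(int)),3,(0,0,255),1)
cv2.imwrite("pics/w1c.png",c)
E
```

```text
[[307.4, 251.8], [306.8, 181.4], [334.4, 251.8], [335.2, 181.4], [315.6, 258.5], [315.5, 229.1], [326.5, 258.5], [326.6, 229.1], [303.0, 231.8], [339.0, 231.8]]
```

View pics/w1c.png

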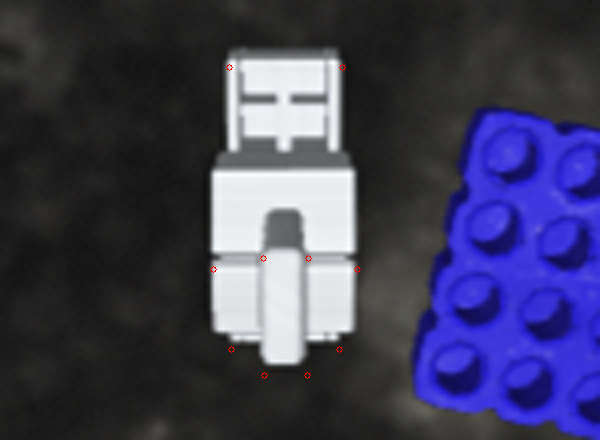

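```bash
python3 - <<'E'
from h import *
print(goto([.5073,.3874,.110],.4214))
E
```

```text
[  1.208  -0.001 131.015  -0.     -0.      0.001]
```

>>> carry_out --deltas "1.2 0 40 0 0 0 0; 1.2 0 80 0 0 0 0; 1.2 0 110 0 0 0 0; 1.2 0 131 0 0 0 0; 1.2 0 131 0 0 0 0; 1.2 0 131 0 0 0 0.5; 1.2 0 131 0 0 0 1; 1.2 0 131 0 0 0 1; 1.2 0 131 0 0 0 1; 1.2 0 131 0 0 0 1; 1.2 0 131 0 0 0 1; 1.2 0 131 0 0 0 1"

```text
time_s: 3.15
eef_pos: [0.5087, 0.3868, 0.1105]
eef_rot: [0.0, 0.544, 0.839, 0.0]
wrist_force: [-1.2, -0.6, 4.3]
opening: 0.068
grasp_force: 61.6
```

```bash
python3 - <<'E'
from fit0 import *
o=sensors.get_obs();print(o["eef_pos"],o["eef_rot"],o["wrist_force"],o["grasp_force"],o["opening"])
s=st[0];P=stand((-.12,0,.23),s);print(P,goto([*o["eef_pos"][:2],.23],.4214),goto(P,s[2]))
E
```

```text
[0.5087 0.3868 0.1105] [0.0002 0.5438 0.8392 0.0004] [-1.243  -0.5731  4.3277] 61.59390449523926 0.06777909874883462
[0.476  0.0949 0.23  ] [   0.001    0.105 -119.477    0.001   -0.      -0.   ] [-253.098 -149.035 -119.611    0.001   -0.       0.131]
```

```bash
python3 - <<'E'
from fit0 import *
s=st[0]
for p in((-.15,.15,.25),(-.15,0,.25)):P=stand(p,s);print(P,goto(P,s[2]))
E
```

```text
[0.4043 0.23   0.25  ] [-100.467 -159.2   -139.619    0.001   -0.       0.131]
[0.4472 0.0863 0.25  ] [-249.186 -178.761 -139.637    0.001   -0.       0.131]
```

>>> carry_out --deltas "0 0 -10 0 0 0 1; 0 0 -40 0 0 0 1; 0 0 -80 0 0 0 1; 0 0 -115 0 0 0 1; 0 -20 -140 0 0 0 1; -30 -60 -140 0 0 0.05 1; -65 -110 -140 0 0 0.1 1; -100 -159 -140 0 0 0.131 1; -145 -165 -140 0 0 0.131 1; -190 -171 -140 0 0 0.131 1; -230 -176 -140 0 0 0.131 1; -249 -179 -140 0 0 0.131 1"

```text
time_s: 4.65
eef_pos: [0.4468, 0.0844, 0.25]
eef_rot: [-0.0, 0.598, 0.801, -0.0]
wrist_force: [-0.0, -0.1, -2.3]
opening: 0.071
grasp_force: 60.7
```

>>> carry_out --deltas "0 0 0 0 0 0 1; 0 0 0 0 0 0 1; 0 0 0 0 0 0 1"

```text
time_s: 5.03
eef_pos: [0.4464, 0.0871, 0.2499]
eef_rot: [-0.0, 0.597, 0.802, 0.0]
wrist_force: [-0.3, 0.1, -1.2]
opening: 0.071
grasp_force: 60.7
```

```bash
python3 - <<'E'
from fit0 import *
import cv2
o=sensors.get_obs();print(o["time_s"],o["eef_pos"],o["eef_rot"],o["wrist_force"],o["grasp_force"])
p,q=o["eef_pos"],o["eef_rot"]
im=vision.camera("wrist");np.savez("w2.npz",p=p,q=q);cv2.imwrite("pics/w2.png",im)
P=[(-80,0,186),(-80,0,170),(50,0,175),(50,-10,183),(50,10,183),(-85,55,10),(-85,-55,10),(85,55,10)]
u=wproj(place(st[0],np.array(P)/1e3),p,q);print(u.round(1).tolist())
for a in u:cv2.circle(im,tuple(a.astype(int)),4,(0,0,255),1)
cv2.imwrite("pics/w2m.png",im)
E
```

```text
5.025 [0.4464 0.0871 0.2499] [-0.0002  0.597   0.8022  0.    ] [-0.3259  0.0813 -1.1718] 60.738383531570435
[[429.7, 255.8], [423.1, 249.4], [617.8, 251.4], [624.0, 269.2], [630.5, 239.7], [382.1, 160.8], [378.0, 259.9], [541.8, 160.8]]
```

View pics/w2m.png

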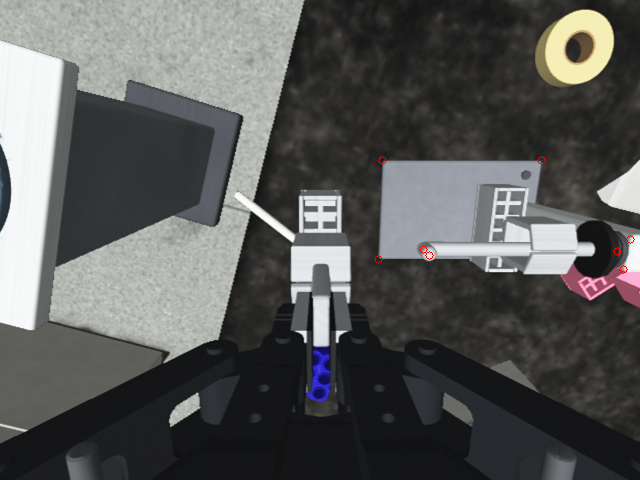

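The overlay confirms the stand pose: base corners land to within 1–2 px. The tip is seen near (427,251) and the bar runs level at row ~248. The carrier hangs upright in the grip at column 321. One fine crop will give the sideways offset between the eye and the bar.

```bash
python3 - <<'E'
from fit0 import *
import cv2
d=np.load("w2.npz");im=cv2.imread("pics/w2.png");p,q=d["p"],d["q"]
w,x,y,z=q;T=R.from_quat([x,y,z,w])
# carrier in tool frame: carrier x=tool y, carrier y=tool x (up is -z); underside at tool z=+.1105
def car(P):P=np.array(P)/1e3;return T.apply(np.c_[P[:,1],P[:,0],.1105-P[:,2]])+p
c=[(x,y,36) for x in(-14,14) for y in(36,)]+[(x,17,98.5) for x in(-15,15)]+[(x,0,104.5) for x in(-15,15)]
h=[(-85,0,186),(-75,0,186),(-60,-5,170),(-60,5,170),(-35,-5,170),(-35,5,170),(-85,55,10),(-85,-55,10),(85,55,10)]
uc=wproj(car(c),p,q);uh=wproj(place(st[0],np.array(h)/1e3),p,q);print(uc.round(1).tolist(),uh.round(1).tolist())
def crop(x0,x1,y0,y1,s,u):
    k=cv2.resize(im[y0:y1,x0:x1],None,fx=s,fy=s,interpolation=cv2.INTER_CUBIC)
    for a in u:cv2.circle(k,tuple(((a-[x0,y0]+.5)*s).astype(int)),3,(0,0,255),1)
    return k
a=crop(280,362,180,330,4,uc);b=crop(370,486,150,300,4,uh)
cv2.imwrite("pics/w2c.png",np.hstack([a,b]));print(a.shape,b.shape)
E
```

```text
[[298.6, 196.3], [341.9, 196.3], [290.1, 249.6], [350.3, 249.5], [289.9, 285.9], [350.5, 285.9]] [[421.9, 255.8], [437.4, 255.8], [451.5, 256.4], [452.8, 242.4], [487.7, 256.4], [489.4, 242.4], [382.1, 160.8], [378.0, 259.9], [541.8, 160.8]]
(600, 328, 3) (600, 464, 3)
```

View pics/w2c.png

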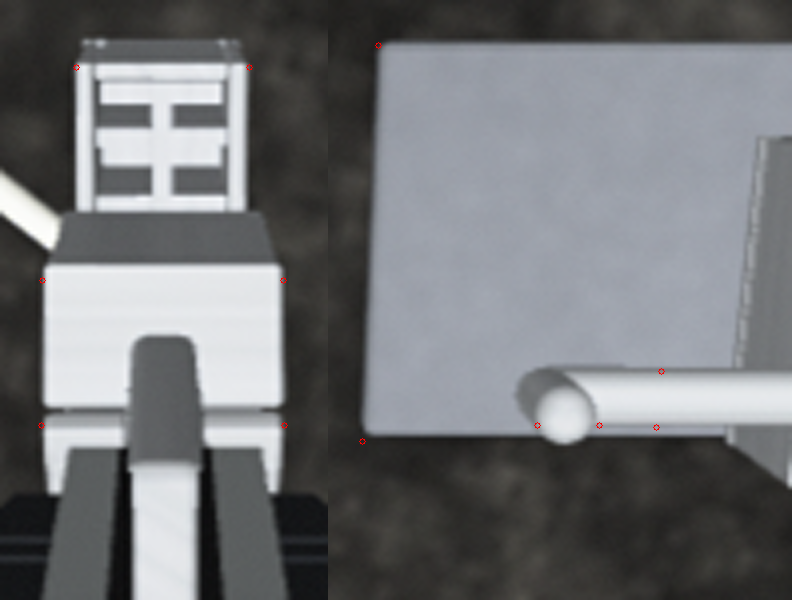

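```bash
python3 - <<'E'
from fit0 import *
s=st[0];o=sensors.get_obs();print(o["eef_pos"],o["wrist_force"])
for p in((-.15,-.0011,.205),(-.12,-.0011,.205),(-.054,-.0011,.205),(-.054,-.0011,.188)):print(goto(stand(p,s),s[2]))
E
```

```text
[0.4464 0.0871 0.25  ] [-0.6293  0.2603 -2.2109]
[-2.092  0.568 44.965 -0.    -0.     0.001]
[-2.127 30.568 44.962 -0.    -0.     0.001]
[-2.203 96.568 44.955 -0.    -0.     0.001]
[-2.206 96.57  61.955 -0.    -0.     0.001]
```

>>> carry_out --deltas "-2 0 15 0 0 0 1; -2 0 30 0 0 0 1; -2 0 45 0 0 0 1; -2 10 45 0 0 0 1; -2 20 45 0 0 0 1; -2 30 45 0 0 0 1; -2 30 45 0 0 0 1; -2 30 45 0 0 0 1; -2 30 45 0 0 0 1"

```text
time_s: 6.2
eef_pos: [0.4758, 0.0929, 0.205]
eef_rot: [-0.0, 0.598, 0.802, -0.0]
wrist_force: [0.3, -0.2, -1.9]
opening: 0.071
grasp_force: 60.7
```

```bash
python3 - <<'E'
from fit0 import *
import cv2
s=st[0];o=sensors.get_obs();print(o["eef_pos"],o["wrist_force"])
for p in((-.054,-.0011,.205),(-.054,-.0011,.188)):print(goto(stand(p,s),s[2]))
E
```

```text
[0.4758 0.0929 0.205 ] [ 0.3453 -0.2499 -1.9092]
[ 0.739 66.723  0.035 -0.     0.    -0.   ]
[ 0.74  66.724 17.035 -0.     0.    -0.   ]
```

>>> carry_out --deltas "0.5 8 0 0 0 0 1; 0.5 16 0 0 0 0 1; 0.5 22 0 0 0 0 1; 0.5 28 0 0 0 0 1; 0.5 34 0 0 0 0 1; 0.5 34 0 0 0 0 1"

```text
time_s: 6.95
eef_pos: [0.5088, 0.1032, 0.2049]
eef_rot: [-0.0, 0.597, 0.802, -0.0]
wrist_force: [-1.1, -0.4, -1.4]
opening: 0.072
grasp_force: 60.7
```

>>> carry_out --deltas "0 6 0 0 0 0 1; 0 12 0 0 0 0 1; 0 18 0 0 0 0 1; 0 24 0 0 0 0 1; 0 29 0 0 0 0 1; 0 32.5 0 0 0 0 1; 0 32.5 0 0 0 0 1; 0 32.5 0 0 0 0 1; 0 32.5 0 0 0 0 1"

```text
time_s: 8.07
eef_pos: [0.5395, 0.1124, 0.205]
eef_rot: [0.0, 0.598, 0.802, -0.0]
wrist_force: [-0.3, 0.5, -2.6]
opening: 0.067
grasp_force: 60.7
```

```bash
python3 - <<'E'
from fit0 import *
import cv2
s=st[0];o=sensors.get_obs();print(o["eef_pos"],o["wrist_force"],goto(stand((-.054,-.0011,.186),s),s[2]))
a=vision.camera("side")[230:330,260:360];b=vision.camera("scene")[215:315,310:410]
cv2.imwrite("pics/in.png",cv2.resize(np.hstack([b,a]),(800,400),interpolation=cv2.INTER_CUBIC))
E
```

```text
[0.5395 0.1124 0.205 ] [-0.3289  0.5434 -2.6055] [ 0.296  0.138 19.014 -0.     0.    -0.   ]
```

View pics/in.png

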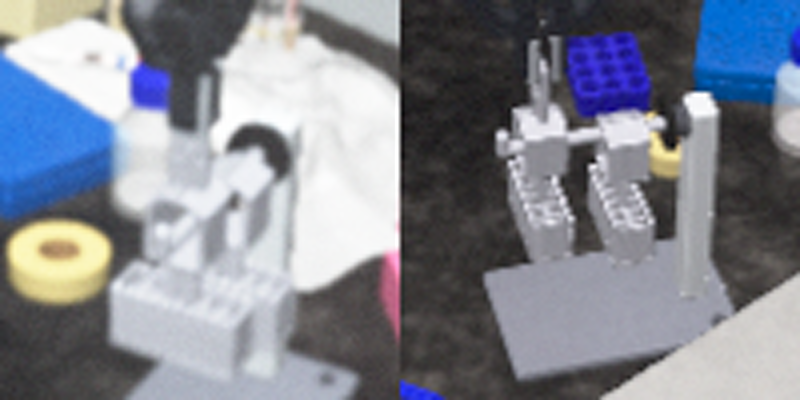

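The tab carrier's eye is threaded on the bar behind the tip (side panel ~(545,140)), with the short one clear behind it. Next I lower it.

>>> carry_out --deltas "0 0 5 0 0 0 1; 0 0 10 0 0 0 1; 0 0 14 0 0 0 1; 0 0 16 0 0 0 1; 0 0 17 0 0 0 1; 0 0 17 0 0 0 1; 0 0 17 0 0 0 1"

```text
time_s: 9.05
eef_pos: [0.5397, 0.1124, 0.1882]
eef_rot: [0.0, 0.598, 0.802, 0.0]
wrist_force: [-0.1, 0.6, -1.6]
opening: 0.069
grasp_force: 60.7
```

>>> carry_out --deltas "0 0 0.5 0 0 0 1; 0 0 1 0 0 0 1; 0 0 1 0 0 0 1; 0 0 1 0 0 0 1"

```text
time_s: 9.55
eef_pos: [0.5396, 0.1124, 0.187]
eef_rot: [0.0, 0.598, 0.802, -0.0]
wrist_force: [-0.1, -0.4, -3.0]
opening: 0.073
grasp_force: 60.7
```

>>> carry_out --deltas "0 0 0.5 0 0 0 1; 0 0 0.5 0 0 0 1; 0 0 0.5 0 0 0 1; 0 0 0.5 0 0 0 1"

```text
time_s: 10.05
eef_pos: [0.5397, 0.1124, 0.1866]
eef_rot: [0.0, 0.598, 0.802, 0.0]
wrist_force: [-0.5, 0.3, -0.1]
opening: 0.072
grasp_force: 61.0
```

>>> carry_out --deltas "0 2 0 0 0 0 1; 0 4 0 0 0 0 1; 0 6 0 0 0 0 1; 0 8 0 0 0 0 1; 0 10 0 0 0 0 1; 0 12 0 0 0 0 1; 0 14 0 0 0 0 1; 0 16 0 0 0 0 1; 0 18 0 0 0 0 1; 0 20 0 0 0 0 1; 0 21 0 0 0 0 1; 0 21 0 0 0 0 1"

```text
time_s: 11.55
eef_pos: [0.5599, 0.1185, 0.1865]
eef_rot: [0.0, 0.597, 0.802, 0.0]
wrist_force: [-2.8, 1.8, 0.6]
opening: 0.072
grasp_force: 61.1
```

```bash
cat > feel.py <<'E'
from fit0 import *
def feel(n=6):
    F=[];P=[]
    for _ in range(n):
        vision.camera("side");o=sensors.get_obs();F.append(o["wrist_force"]);P.append(o["eef_pos"])
    s=st[0];c,n_=np.cos(s[2]),np.sin(s[2]);F=np.array(F);P=np.mean(P,0)-[s[0],s[1],0]
    A=np.array([[c,n_,0],[-n_,c,0],[0,0,1]])
    print("t %.2f"%o["time_s"],"F stand",(F@A.T).mean(0).round(2),"sd",(F@A.T).std(0).round(2),"TCP stand mm",(A@P*1e3).round(2))
if __name__=="__main__":feel()
E
python3 feel.py
```

```text
t 11.85 F stand [-1.6   1.75  0.6 ] sd [0.48 0.33 0.2 ] TCP stand mm [-32.9   -1.38 186.51]
```

>>> carry_out --deltas "0.6 0 -0.4 0 0 0 1; 0.6 1 -0.4 0 0 0 1; 0.6 2 -0.4 0 0 0 1; 0.6 3 -0.4 0 0 0 1; 0.6 4 -0.4 0 0 0 1; 0.6 5 -0.4 0 0 0 1; 0.6 6 -0.4 0 0 0 1; 0.6 6 -0.4 0 0 0 1"

```text
time_s: 12.85
eef_pos: [0.5654, 0.1208, 0.1869]
eef_rot: [0.0, 0.598, 0.802, -0.0]
wrist_force: [-0.1, 0.0, -2.3]
opening: 0.07
grasp_force: 60.7
```

```bash
python3 feel.py
```

```text
t 13.15 F stand [-0.03  0.27 -2.32] sd [0.33 0.23 0.41] TCP stand mm [-27.04  -0.79 186.88]
```

>>> carry_out --deltas "0 1 0 0 0 0 1; 0 2 0 0 0 0 1; 0 3 0 0 0 0 1; 0 4 0 0 0 0 1; 0 4 0 0 0 0 1"

```text
time_s: 13.78
eef_pos: [0.5692, 0.1218, 0.1869]
eef_rot: [-0.0, 0.598, 0.802, -0.0]
wrist_force: [-1.3, -0.4, -0.7]
opening: 0.069
grasp_force: 60.9
```

```bash
python3 feel.py
```

```text
t 14.07 F stand [-1.48  0.   -1.  ] sd [0.33 0.5  0.68] TCP stand mm [-23.02  -0.8  186.9 ]
```

Light contact, about 1.5 N, so it is touching or dragging the short carrier. I'll continue in small steps.

>>> carry_out --deltas "0 0.5 0 0 0 0 1; 0 1 0 0 0 0 1; 0 1 0 0 0 0 1"

```text
time_s: 14.45
eef_pos: [0.5701, 0.1221, 0.1869]
eef_rot: [-0.0, 0.598, 0.802, 0.0]
wrist_force: [-1.2, -0.6, -1.2]
opening: 0.069
grasp_force: 60.9
```

>>> carry_out --deltas "0 0.5 0 0 0 0 1; 0 1 0 0 0 0 1; 0 1 0 0 0 0 1"

```text
time_s: 14.82
eef_pos: [0.5711, 0.1225, 0.1869]
eef_rot: [0.0, 0.598, 0.802, 0.0]
wrist_force: [-0.6, -1.0, -0.4]
opening: 0.066
grasp_force: 60.9
```

```bash
python3 feel.py
```

```text
t 15.12 F stand [-1.47  0.36 -1.39] sd [0.57 0.24 0.36] TCP stand mm [-20.95  -0.81 186.89]
```

>>> carry_out --deltas "0 0.5 0 0 0 0 1; 0 1 0 0 0 0 1; 0 1 0 0 0 0 1"

```text
time_s: 15.5
eef_pos: [0.5721, 0.1227, 0.1869]
eef_rot: [-0.0, 0.598, 0.802, -0.0]
wrist_force: [-0.9, -0.5, -0.5]
opening: 0.069
grasp_force: 60.9
```

>>> carry_out --deltas "0 0.5 0 0 0 0 1; 0 0.8 0 0 0 0 1; 0 0.8 0 0 0 0 1"

```text
time_s: 15.88
eef_pos: [0.5728, 0.1229, 0.1869]
eef_rot: [0.0, 0.598, 0.802, -0.0]
wrist_force: [-1.8, -0.5, -1.0]
opening: 0.07
grasp_force: 60.9
```

```bash
python3 feel.py
```

```text
t 16.18 F stand [-1.28  0.09 -0.81] sd [0.68 0.35 0.54] TCP stand mm [-19.19  -0.79 186.89]
```

>>> carry_out --deltas "0 0.5 0 0 0 0 1; 0 1 0 0 0 0 1; 0 1 0 0 0 0 1"

```text
time_s: 16.55
eef_pos: [0.5738, 0.1233, 0.1869]
eef_rot: [-0.0, 0.597, 0.802, 0.0]
wrist_force: [-1.0, -0.1, -0.2]
opening: 0.066
grasp_force: 60.9
```

>>> carry_out --deltas "0 0.5 0 0 0 0 1; 0 0.8 0 0 0 0 1; 0 0.8 0 0 0 0 1"

```text
time_s: 16.92
eef_pos: [0.5746, 0.1235, 0.1869]
eef_rot: [0.0, 0.597, 0.802, 0.0]
wrist_force: [-1.4, -0.6, 0.0]
opening: 0.071
grasp_force: 60.9
```

```bash
python3 feel.py
```

```text
t 17.23 F stand [-1.13  0.01 -0.83] sd [0.56 0.24 0.55] TCP stand mm [-17.38  -0.79 186.9 ]
```

>>> carry_out --deltas "0 0.5 0 0 0 0 1; 0 1 0 0 0 0 1; 0 1 0 0 0 0 1"

```text
time_s: 17.6
eef_pos: [0.5755, 0.1238, 0.1869]
eef_rot: [0.0, 0.597, 0.802, 0.0]
wrist_force: [-1.5, -0.2, -0.9]
opening: 0.076
grasp_force: 60.9
```

>>> carry_out --deltas "0 0.5 0 0 0 0 1; 0 0.8 0 0 0 0 1; 0 0.8 0 0 0 0 1"

```text
time_s: 17.98
eef_pos: [0.5763, 0.124, 0.1869]
eef_rot: [0.0, 0.598, 0.802, 0.0]
wrist_force: [-2.4, -0.1, -0.2]
opening: 0.069
grasp_force: 60.9
```

```bash
python3 feel.py
```

```text
t 18.27 F stand [-1.32 -0.26 -0.63] sd [0.45 0.77 0.29] TCP stand mm [-15.58  -0.8  186.89]
```

>>> carry_out --deltas "0 0.5 0 0 0 0 1; 0 1 0 0 0 0 1; 0 1 0 0 0 0 1"

```text
time_s: 18.65
eef_pos: [0.5772, 0.1243, 0.1869]
eef_rot: [-0.0, 0.598, 0.802, 0.0]
wrist_force: [-1.7, 0.2, -1.1]
opening: 0.074
grasp_force: 60.9
```

>>> carry_out --deltas "0 0.5 0 0 0 0 1; 0 0.8 0 0 0 0 1; 0 0.8 0 0 0 0 1"

```text
time_s: 19.02
eef_pos: [0.578, 0.1245, 0.1869]
eef_rot: [0.0, 0.598, 0.802, 0.0]
wrist_force: [-1.3, -0.6, -1.0]
opening: 0.075
grasp_force: 60.9
```

```bash
python3 feel.py
```

```text
t 19.32 F stand [-1.68 -0.48 -1.24] sd [0.32 0.32 0.29] TCP stand mm [-13.78  -0.8  186.89]
```

>>> carry_out --deltas "0 0.5 0 0 0 0 1; 0 1 0 0 0 0 1; 0 1 0 0 0 0 1"

```text
time_s: 19.7
eef_pos: [0.579, 0.1248, 0.1869]
eef_rot: [-0.0, 0.598, 0.802, 0.0]
wrist_force: [-1.8, -0.4, -0.5]
opening: 0.073
grasp_force: 60.9
```

```bash
python3 feel.py
```

```text
t 20.00 F stand [-1.    0.12 -0.84] sd [0.62 0.52 0.3 ] TCP stand mm [-12.77  -0.8  186.89]
```

>>> carry_out --deltas "0 0.5 0 0 0 0 1; 0 1 0 0 0 0 1; 0 1 0 0 0 0 1"

```text
time_s: 20.38
eef_pos: [0.5799, 0.1251, 0.1869]
eef_rot: [0.0, 0.598, 0.802, 0.0]
wrist_force: [-1.4, -0.5, 0.5]
opening: 0.07
grasp_force: 60.9
```

>>> carry_out --deltas "0 0.5 0 0 0 0 1; 0 0.8 0 0 0 0 1; 0 0.8 0 0 0 0 1"

```text
time_s: 20.75
eef_pos: [0.5805, 0.1253, 0.1869]
eef_rot: [-0.0, 0.598, 0.802, -0.0]
wrist_force: [-2.4, -1.0, 0.5]
opening: 0.07
grasp_force: 61.0
```

```bash
python3 feel.py
```

```text
t 21.05 F stand [-3.35  0.09  0.48] sd [0.42 0.3  0.41] TCP stand mm [-11.16  -0.8  186.9 ]
```

The stop is felt at 3.3 N. A little more, then hold.

>>> carry_out --deltas "0 0.2 0 0 0 0 1; 0 0.4 0 0 0 0 1; 0 0.4 0 0 0 0 1; 0 0.4 0 0 0 0 1"

```text
time_s: 21.55
eef_pos: [0.5808, 0.1254, 0.1869]
eef_rot: [-0.0, 0.598, 0.802, -0.0]
wrist_force: [-6.1, -1.3, 1.9]
opening: 0.071
grasp_force: 61.2
```

```bash
python3 feel.py
```

```text
t 21.85 F stand [-5.16 -0.01  1.8 ] sd [0.26 0.34 0.41] TCP stand mm [-10.82  -0.8  186.93]
```

>>> carry_out --deltas "0 0 0 0 0 0 1; 0 0 0 0 0 0 1; 0 0 0 0 0 0 1; 0 0 0 0 0 0 1; 0 -0.3 0 0 0 0 1; 0 -0.6 0 0 0 0 1; 0 -0.9 0 0 0 0 1; 0 -0.9 0.2 0 0 0 1; 0 -0.9 0.2 0 0 0 1"

```text
time_s: 22.98
eef_pos: [0.5804, 0.1252, 0.1866]
eef_rot: [0.0, 0.598, 0.802, 0.0]
wrist_force: [-1.0, -0.1, -2.4]
opening: 0.071
grasp_force: 60.8
```

```bash
python3 feel.py
```

```text
t 23.27 F stand [-0.85  0.27 -2.22] sd [0.59 0.42 0.55] TCP stand mm [-11.33  -0.81 186.61]
```

>>> carry_out --deltas "0 0 0.3 0 0 0 1; 0 0 0.3 0 0 0 0.9; 0 0 0.3 0 0 0 0.87; 0 0 0.3 0 0 0 0.84; 0 0 0.3 0 0 0 0.82; 0 0 0.3 0 0 0 0.8; 0 0 0.3 0 0 0 0.8; 0 0 0.3 0 0 0 0.8"

```text
time_s: 24.28
eef_pos: [0.5802, 0.1251, 0.1864]
eef_rot: [-0.0, 0.598, 0.802, -0.0]
wrist_force: [0.1, -0.3, 0.4]
opening: 0.202
grasp_force: 0.0
```

```bash
python3 feel.py; python3 - <<'E'
from h import *
import cv2
o=sensors.get_obs();print(o["opening"],o["grasp_force"])
a=vision.camera("side")[230:330,260:360];b=vision.camera("scene")[215:315,310:410];w=vision.camera("wrist")[200:400,220:420]
cv2.imwrite("pics/rel.png",np.hstack([cv2.resize(i,(260,390),interpolation=cv2.INTER_CUBIC) if 0 else cv2.resize(i,(260,260),interpolation=cv2.INTER_CUBIC) for i in(b,a,w)]))
E
```

```text
t 24.57 F stand [ 0.04 -0.06 -0.  ] sd [0.34 0.62 0.29] TCP stand mm [-11.52  -0.81 186.39]
0.20222464732580317 0.0
```

View pics/rel.png

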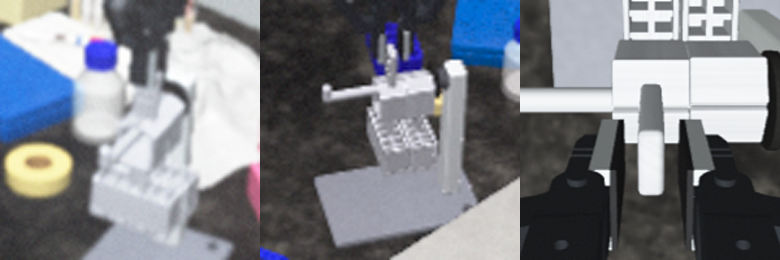

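The fingers are clear on both sides of the tab (wrist panel, ~(650,150)). The carriers hang touching each other at the stop. I'll retreat straight up.

>>> carry_out --deltas "0 0 -5 0 0 0 0.8; 0 0 -15 0 0 0 0.8; 0 0 -30 0 0 0 0.8; 0 0 -50 0 0 0 0.8; 0 0 -75 0 0 0 0.8; 0 0 -100 0 0 0 0.8; 0 0 -100 0 0 0 0.8; 0 0 -100 0 0 0 0.8; 0 0 -100 0 0 0 0.8; 0 0 -100 0 0 0 0.8; 0 0 -100 0 0 0 0.8; 0 0 -100 0 0 0 0.8"

```text
time_s: 26.22
eef_pos: [0.5801, 0.1252, 0.2862]
eef_rot: [-0.0, 0.598, 0.802, -0.0]
wrist_force: [0.2, -0.2, -0.5]
opening: 0.203
grasp_force: 0.0
```

```bash
python3 - <<'E'
from h import *
from bench import ctrl
import cv2
a=vision.camera("side");b=vision.camera("side")
print(np.abs(a.astype(int)-b)[230:330,260:360].mean(), np.abs(a.astype(int)-cv2.imread("pics/side0.png"))[200:210,250:].mean())
print(ctrl.hand_in())
E
```

```text
2.2297333333333333 10.61008547008547
the job is handed in; nothing more can be done
None
```

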